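Drive a glass plug out of its mould into the hung catch pan

ROBOT

A 6-joint arm with a two-finger parallel gripper is mounted at the origin on the work surface. World frame = base frame: x ahead of the robot, y to its left, z up, the work surface at z = 0. Lengths are in m, angles in rad, forces in N, time in s.
With the tool pointing down it reaches from about 0.4 to 0.925 m from the base axis. Payload 12.5 kg.
Tool frame: the origin (TCP) lies on the centre line of the jaws, within the pads' length; the fingertips stand arm.finger_overhang ahead of it and the grasp point (between the pads) lies 11 mm behind it (arm.finger_overhang is the distance from the TCP to the fingertips, in m); z points along the fingers, y is the line along which they close (so a half turn about z gives the same grasp; the last joint's range is limited). The gripper opens to 95 mm and grips with 3 to 60 N. Pads are 20 mm wide; open, the fingers measure 119 mm over their backs; the gripper's body (75 mm by 180 mm) begins 59 mm behind the grasp point.
Start: joints at [1.228, 0.491, 1.559, -0, 1.092, -0.106], TCP at [0.147, 0.608, 0.223] pointing down, gripper open.
Joint ranges: [-3.1, 3.1], [-0.84, 2.19], [0.05, 2.79], [-1.13, 4.28], [0.06, 2.93], [-2.69, 2.69]. Speed limits (rad/s): [2.22, 2.22, 2.79, 3.14, 3.14, 3.14].

INTERFACE

Orientations are given as a 3x3 rotation matrix whose columns are the frame's x, y, z axes.
In Python, from bench import readout, optics, arm gives the robot as it stands.
- The arm moves only by the tool play_rows, never from a script. Its argument "rows" is a list of rows, each a list of 3 entries, a list of its own where there are three numbers: the gripper's target within -1 to 1 (fully open at 1, half-way at 0, shut at -1), then the shift along the tool's x, y, z in m, then the turn, a rotation vector about the tool's x, y, z in degrees. In form: [[fingers, [dx, dy, dz], [wx, wy, wz]], ...]. A call has 1 to 12 rows; each row is the pose to reach, as a shift and turn from the pose commanded when the call began, along the tool's axes at that moment; what a row does not reach only later rows make up. A row lasts 1/10 s, in which the tool goes at most 50 mm and 8.59 degrees, less where a joint would pass 70% of its speed; a pose out of reach is approached as far as the arm can. A call with a gripper value outside its range is refused whole. The fingers move at their own pace and stop on an object; "grip_force" is the grip in N (left out, the last holds). Time passes only in rows, so rows that repeat a pose let the fingers close. It gives the time, the measured TCP pose, the force, the opening and the grip force at its end, in the units of the state.
- readout.read_state(): the state, without advancing time (a new reading comes with each control period).
- optics.snapshot(name): name is "scene" or "top" or "wrist"; returns a dict with "frame" (480x640x3 uint8, red, green, blue), "z_map" (480x640 float32, m along the optical axis (not along the pixel's ray), 0 where there is no reading), "K" (3x3 intrinsics, pixels), "R" (3x3) and "t" (3): a world point X has camera coordinates R X + t. Camera axes: x right, y down, z forward; pixel columns grow to the right and rows downward; lengths in m; the calibration is good to about 2 mm. A picture is of the moment at which its call begins.
- arm.close_job(): hands the job in; it is judged then, once.
The state is a dict: "clock": time; "joint_positions": joint angles; "dq": joint speeds; "tau": joint torques, N m; "ee_pos": TCP position; "ee_rot": TCP orientation; "wrist_force": force on the tool from outside, world axes, zero at the start; "ft_torque": the same for the moment, N m; "opening": opening from 0.0 (shut) to 1.0 (fully open); "gripper_force": force on a finger pad.
Only numpy, scipy, OpenCV 4.12 (cv2) and the standard library are available. Lean on these libraries where they do the work, as an engineer would, in place of code of your own. Each camera call takes 0.05 s, during which the arm holds its last target. There are 200 camera calls.

TASK

Hook the catch pan over the rail in front of the brass mould, well to one side of the mould, with its tray on the mould's side, and slide it along the rail until it is centred under the mouth of the bore. Then push the ejector rod in by its knob until the glass plug drops out into the pan; the plug must never fall on the bench. Leave the pan hanging there with the plug in it, and leave everything else on the bench where it is.

Things in the scene. Friction and masses are not known exactly. Their poses are not given: they have to be found in the camera images.
- mould: Brass bar 50 x 50 x 110 lying level in a grey cradle, fixed. Origin on the bench; z up; plug is driven out along +x. Bar: x -60 to 50, y +-25, z 110 to 160; bore 27 dia right through along x at y 0, z 135. Cradle only at x -45 to 5 (y +-46, to z 150); foot plate x -95 to 25, y +-65, 14 thick. The bar's front overhangs freely by 45.
- mouth (a point): Centre of the bore's front mouth (mould x 50, y 0, z 135), axes as the mould: +x points out of the mouth.
- rod (a joint): How far the ejector rod is pushed in along mould +x, metres: 0 (back) to 0.078 (stop). Starts at 0 to 0.02, stays where left. Steel rod 14 dia in the rear of the bore; stiff: 5 N to move, plus 20 N per m/s. At 0.070 its tip is level with the mouth; at 0.074 or more the plug is wholly out.
- knob (a point): Centre of the rear face of the rod's knob, where one pushes; moves with the rod; axes as the mould. Dark wooden disc 36 dia, 14 thick, on the rod's axis (135 above the bench), behind the mould at mould x -184 plus the rod's travel. Free space behind it.
- plug: Green glass plug sitting in the front of the bore, its domed nose just showing at the mouth: 25 dia, 34 long, about 45 g; origin at its middle, x along its length (nose at +x). Lies loosely in the bore: pushed out by the rod, it drops.
- rail: Steel flat bar on edge, fixed before the mouth: 8 thick (x), 300 long (y +-150), 86 to 135 above the bench, top edge rounded (radius 4), on thin end posts at y +-142. Origin on the bench under the bar's middle, z up, axes parallel to the mould's; it stands at mould x 123 to 129, its middle up to 30 to either side of the mouth.
- pan: Loose catch pan, about 240 g: wooden tray 90 (x) x 70 (y) x 28 high, walls and floor 6, cork lined, steel saddle hook on its +x side. Origin: centre of the underside, z up. Hung, its axes are parallel to the rail's, its origin at rail x -51 and 70 above the bench. The tray then reaches 20 under the mould's overhang: lower it with pan y 65 or more off the mouth, then slide.
- pan_slot (a point): Top centre of the saddle's slot (pan x 51, y 0, z 65), axes as the pan; hung, it sits on the rail's top. Slot 12 wide, open below. Saddle 50 wide (y): inner leg pan x 39 to 45, up from the tray; outer leg x 57 to 69, z 38 to 65; bridge x 18 to 69, z 65 to 71. Let go, the hung pan sags by up to 6 degrees.
- pan_handle (a point): Middle of the pan's handle, an upright dark wooden block 24 (x) x 20 (y) x 45 high on the bridge (pan x 32, y 0, z 71 to 116; this point at z 93.5), near above the centre of mass; axes as the pan.
- jar: closed clear glass jar, 60 dia x 65 high; bystander, origin at its underside.
- bowl: black bowl, 84 dia x 40 high; bystander, origin at its underside.
- brush: long brush lying on the bench; bystander, origin at its underside (at the brush's middle).
- tin: aluminium tin, 64 dia x 50 high; bystander, origin at its underside.
- paddle: dark flat paddle, 80 x 50 x 10, with a 110 long wooden handle, lying flat; bystander, origin at its underside.
- weight: amber glass paperweight, 68 dia x 44 high; bystander, origin at its underside.

How it is judged:
On the way, in this order (a step that is already met when the one before it is completed fails the run):
1. the pan hangs on the rail, its tray on the mould's side, more than 45 mm to one side of the mouth (x of pan in the frame of rail between -0.06 and -0.04 m and z of pan in the frame of rail between 0.055 and 0.077 m and angle between pan's own z axis and vertical below 0.2 rad and angle between the x axis of pan and the x axis of rail, either way round below 0.2 rad and (y of pan in the frame of mouth above 0.045 m or y of pan in the frame of mouth below -0.045 m)), for 0.1 s.
2. still hooked, the pan has been slid along to within 20 mm of centred under the mouth (x of pan in the frame of rail between -0.06 and -0.04 m and z of pan in the frame of rail between 0.055 and 0.077 m and angle between pan's own z axis and vertical below 0.2 rad and angle between the x axis of pan and the x axis of rail, either way round below 0.2 rad and y of pan in the frame of mouth between -0.02 and 0.02 m), for 0.2 s.
3. the rod is pushed in and the plug lies in the pan (x of plug in the frame of pan between -0.042 and 0.042 m and y of plug in the frame of pan between -0.032 and 0.032 m and z of plug in the frame of pan between 0.01 and 0.03 m and value of joint rod above 0.055 m), for 0.2 s.
At the end, for the whole second after the job is handed in: The pan hangs hooked on the rail, tray on the mould's side (origin 40-60 mm from the bar's mid-plane, 55-77 mm above the bench, tilted and turned under 0.2 rad), within 20 mm of centred under the mouth; the plug lies inside its tray; both at rest (all of step 2 and x of plug in the frame of pan between -0.042 and 0.042 m and y of plug in the frame of pan between -0.032 and 0.032 m and z of plug in the frame of pan between 0.01 and 0.03 m and linear speed of plug below 0.05 m/s and linear speed of pan below 0.03 m/s); the robot touches nothing.
It fails at once if the glass plug fell on the bench (height (world z) of plug below 0.04 m).
It fails at once if a bystander (jar, bowl, brush, tin, paddle or paperweight) was moved by more than 30 mm (distance of any of jar, bowl, brush, tin, paddle, weight from where it was at the start of the episode above 0.03 m).
It also fails if it takes over 61 s, if anything falls off the work surface, if the arm or the gripper's body presses on something with over 40 N, if the wrist force passes 120 N, or if a joint passes its speed limit or range.

## Working session

There is one attempt and no reset: what is moved stays moved. The work goes in short steps, Python scripts to look and compute and a tool call to move; the robot and the scene stay as the last step left them, time stands still between calls to the robot, and variables do not carry over. Pictures are saved under pics/ and viewed, at most 10 in all, crops included, and the job is handed in when it is done.

Besides the shell and the picture viewer there is one more tool, called by a JSON object that holds its "op" and its "data", one argument or row to a line. play_rows: Moves the arm, as the interface text tells. Its arguments: {"type":"object","properties":{"rows":{"type":"array"},"grip_force":{"type":"number"}},"required":["rows"]}

```bash
mkdir -p pics; ls
cat > h.py <<'E'
import numpy as np, cv2
from bench import readout, optics, arm
def snap(n,save=None):
    s=optics.snapshot(n)
    if save:
        cv2.imwrite(f'pics/{save}.png',s['frame'][:,:,::-1]); np.savez(f'pics/{save}.npz',**s)
    return s
def cloud(s):
    z=s['z_map'].astype(float); v,u=np.mgrid[:480,:640]; K=s['K']
    c=np.stack([(u-K[0,2])/K[0,0]*z,(v-K[1,2])/K[1,1]*z,z],-1)
    P=(c-s['t'])@s['R']; P[z==0]=np.nan
    return P
E
python3 - <<'E'
from h import *
print(arm.finger_overhang, readout.read_state())
for n in('scene','top'):
    s=snap(n,n+'0'); print(n,s['K'][0,0],-s['R'].T@s['t'])
E
```

```text
pics
0.008 {'clock': 0.0, 'joint_positions': array([ 1.22839961e+00,  4.91566539e-01,  1.55946237e+00, -1.89485774e-05,
        1.09169135e+00, -1.05600131e-01]), 'dq': array([-7.25155837e-04,  7.78481033e-04, -9.70426196e-04,  6.50182496e-04,
        3.85232883e-04,  5.91952092e-05]), 'tau': array([-3.79667063e-04, -6.12640429e+01, -2.58184755e+01,  6.91780611e-02,
        4.82597400e-02, -1.01896030e-04]), 'ee_pos': array([0.1465201 , 0.60733643, 0.22205296]), 'ee_rot': array([[-9.72096483e-01,  2.34581108e-01, -3.62749521e-04],
       [ 2.34581366e-01,  9.72095902e-01, -1.06779643e-03],
       [ 1.02142453e-04, -1.12309543e-03, -9.99999364e-01]]), 'wrist_force': array([-0.33339043,  0.86248888,  0.28804312]), 'ft_torque': array([0.00350176, 0.00535587, 0.03376963]), 'gripper_force': 0.0, 'opening': 0.9992449555241797}
scene 593.6929413951641 [ 1.16645529 -1.11697623  0.98728127]
top 467.63969978889344 [0.45503468 0.01170243 1.1846173 ]
```

View pics/top0.png

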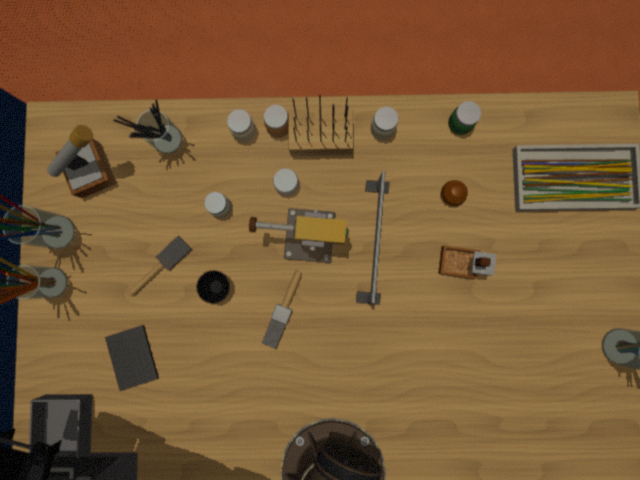

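View pics/scene0.png

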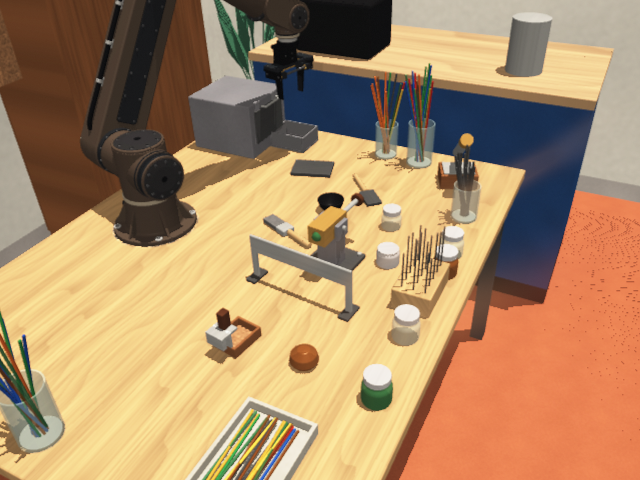

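Top view: mould (320,230), knob (253,225), rail from (382,175) to (373,300) and pan (465,263) with the hook on its right. So the pan already points roughly along the mould's +x, which is world -y. Next I'll measure from depth.

```bash
cat > m.py <<'E'
from h import *
def box(P,u0,u1,v0,v1,z0,z1):
    Q=P[v0:v1,u0:u1].reshape(-1,3); return Q[(Q[:,2]>z0)&(Q[:,2]<z1)]
def rect(Q):
    (c,s,a)=cv2.minAreaRect((Q[:,:2]*1000).astype(np.float32)); return np.round(c,1),np.round(s,1),round(a,1),len(Q),np.round(np.median(Q[:,2]),4)
E
python3 - <<'E'
from m import *
s=np.load('pics/top0.npz'); P=cloud(s)
print('bench',np.nanmedian(P[330:400,250:300,2]))
for n,a in dict(rail=(360,400,165,310,.12,.15),mould=(285,355,210,250,.154,.17),knob=(243,262,212,240,.1,.17),rodtop=(262,292,212,240,.12,.16),
  handle=(430,510,235,290,.1,.13),bridge=(430,510,235,290,.06,.08),tray=(430,510,235,290,.02,.04)).items():
    Q=box(P,*a); print(n,*rect(Q)); 
    c=Q[:,:2].mean(0); d=np.linalg.svd(Q[:,:2]-c,full_matrices=False)[2][0]; print('   mean',c.round(4),'dir',d.round(3))
E
```

```text
bench -0.001187694290067269
rail [ 565.9 -108.5] [  8.4 298.8] 84.3 526 0.1324
   mean [ 0.5644 -0.1076] dir [-0.995  0.1  ]
mould [579.9  23.8] [114.2  50.4] 84.0 1123 0.1588
   mean [0.5797 0.022 ] dir [-0.102 -0.995]
knob [594.2 168.5] [26.6 34.3] 86.1 151 0.1452
   mean [0.5939 0.1708] dir [-0.988  0.154]
rodtop [589.6 120.7] [66.7 14.6] 85.4 184 0.1393
   mean [0.5893 0.1205] dir [-0.101 -0.995]
handle [ 506.  -352.2] [26.4 19.5] 79.5 110 0.1138
   mean [ 0.5059 -0.3498] dir [-0.241 -0.97 ]
bridge [ 504.3 -363.2] [52.3 50.2] 81.8 342 0.0695
   mean [ 0.5031 -0.3632] dir [ 0.008 -1.   ]
tray [ 510.1 -326. ] [102.6  70.1] 81.5 276 0.0265
   mean [ 0.5113 -0.3106] dir [-0.597 -0.802]
```

```bash
cat > plan.py <<'E'
import sys,json
from h import *
# args: world targets x,y,z (m) ; prints tool-axis shifts from present pose
s=readout.read_state(); p,R=s['ee_pos'],s['ee_rot']
print('t',s['clock'],'pos',p.round(4),'yaw y',np.degrees(np.arctan2(R[1,1],R[0,1])).round(2),'F',s['wrist_force'].round(1),'open',round(s['opening'],3))
for a in sys.argv[1:]:
    w=np.array(eval(a)); print(a,(R.T@(w-p)).round(4).tolist())
E
python3 plan.py .5,.3,.26 .56,0,.28 .506,-.352,.2 .506,-.352,.13
```

```text
t 0.1 pos [0.1465 0.6074 0.2222] yaw y 76.44 F [ 0.1 -0.   0.7] open 1.002
.5,.3,.26 [-0.4157, -0.2159, -0.0377]
.56,0,.28 [-0.5444, -0.4935, -0.0574]
.506,-.352,.2 [-0.5745, -0.8483, 0.0229]
.506,-.352,.13 [-0.5745, -0.8482, 0.0929]
```

{"op": "play_rows", "data": {
  "rows": [
    [1,[-0.416,-0.216,-0.04],[0,0,-5]],
    [1,[-0.416,-0.216,-0.04],[0,0,-5]],
    [1,[-0.416,-0.216,-0.04],[0,0,-5]],
    [1,[-0.416,-0.216,-0.04],[0,0,-5]],
    [1,[-0.416,-0.216,-0.04],[0,0,-5]],
    [1,[-0.416,-0.216,-0.04],[0,0,-5]],
    [1,[-0.416,-0.216,-0.04],[0,0,-5]],
    [1,[-0.416,-0.216,-0.04],[0,0,-5]],
    [1,[-0.416,-0.216,-0.04],[0,0,-5]],
    [1,[-0.544,-0.493,-0.06],[0,0,-5]],
    [1,[-0.544,-0.493,-0.06],[0,0,-5]],
    [1,[-0.544,-0.493,-0.06],[0,0,-5]]
  ]
}}

```text
clock: 1.3
ee_pos: [0.5199, 0.1658, 0.2708]
ee_rot: [[-0.989, 0.149, -0.001], [0.149, 0.989, -0.0], [0.001, -0.0, -1.0]]
wrist_force: [1.5, 0.6, -0.1]
opening: 0.997
gripper_force: 0.0
```

```bash
python3 plan.py .56,0,.28 .506,-.352,.2 .506,-.352,.13
```

```text
t 1.3 pos [0.5199 0.1658 0.2708] yaw y 81.44 F [ 1.5  0.6 -0.1] open 0.997
.56,0,.28 [-0.0643, -0.158, -0.0092]
.506,-.352,.2 [-0.0634, -0.5141, 0.0708]
.506,-.352,.13 [-0.0634, -0.5141, 0.1408]
```

{"op": "play_rows", "data": {
  "rows": [
    [1,[-0.06,-0.16,-0.01],[0,0,0]],
    [1,[-0.06,-0.16,-0.01],[0,0,0]],
    [1,[-0.06,-0.16,-0.01],[0,0,0]],
    [1,[-0.063,-0.51,0.07],[0,0,0]],
    [1,[-0.063,-0.51,0.07],[0,0,0]],
    [1,[-0.063,-0.51,0.07],[0,0,0]],
    [1,[-0.063,-0.51,0.07],[0,0,0]],
    [1,[-0.063,-0.51,0.07],[0,0,0]],
    [1,[-0.063,-0.51,0.07],[0,0,0]],
    [1,[-0.063,-0.51,0.07],[0,0,0]],
    [1,[-0.063,-0.51,0.07],[0,0,0]],
    [1,[-0.063,-0.51,0.07],[0,0,0]]
  ]
}}

```text
clock: 2.5
ee_pos: [0.5049, -0.3489, 0.1993]
ee_rot: [[-0.988, 0.153, -0.002], [0.153, 0.988, 0.001], [0.002, 0.001, -1.0]]
wrist_force: [0.3, 1.1, -0.6]
opening: 0.998
gripper_force: 0.0
```

```bash
python3 plan.py .506,-.352,.14 .506,-.352,.085; python3 -c "
from h import *
snap('wrist','w1')"
```

```text
t 2.5 pos [ 0.5049 -0.3489  0.1993] yaw y 81.22 F [ 0.3  1.1 -0.6] open 0.998
.506,-.352,.14 [-0.0017, -0.0029, 0.0593]
.506,-.352,.085 [-0.0018, -0.003, 0.1143]
```

View pics/w1.png

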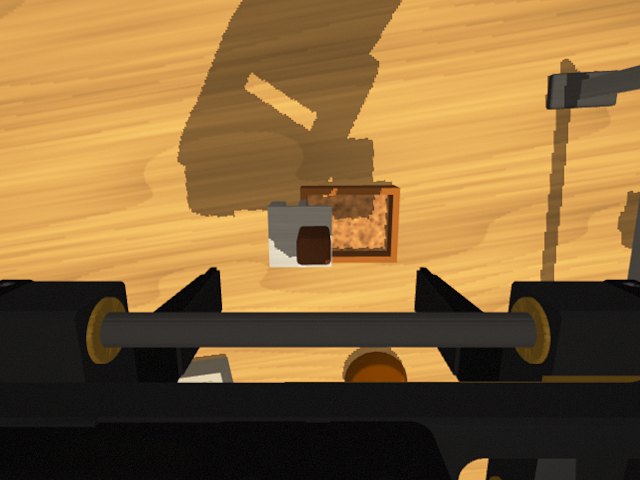

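The handle is at (315,245), midway between the fingers, and the pan edges line up with the jaws. I'll descend and grip.

{"op": "play_rows", "data": {
  "rows": [
    [1,[-0.002,-0.003,0.04],[0,0,0]],
    [1,[-0.002,-0.003,0.08],[0,0,0]],
    [1,[-0.002,-0.003,0.105],[0,0,0]],
    [1,[-0.002,-0.003,0.114],[0,0,0]],
    [1,[-0.002,-0.003,0.114],[0,0,0]],
    [-0.6,[-0.002,-0.003,0.114],[0,0,0]],
    [-0.6,[-0.002,-0.003,0.114],[0,0,0]],
    [-0.6,[-0.002,-0.003,0.114],[0,0,0]],
    [-0.6,[-0.002,-0.003,0.114],[0,0,0]],
    [-0.6,[-0.002,-0.003,0.114],[0,0,0]],
    [-0.6,[-0.002,-0.003,0.114],[0,0,0]],
    [-0.6,[-0.002,-0.003,0.114],[0,0,0]]
  ],
  "grip_force": 30
}}

```text
clock: 3.75
ee_pos: [0.5076, -0.3491, 0.087]
ee_rot: [[-0.989, 0.149, 0.0], [0.149, 0.989, 0.0], [-0.0, 0.0, -1.0]]
wrist_force: [0.6, 0.7, 1.1]
opening: 0.467
gripper_force: 0.0
```

{"op": "play_rows", "data": {
  "rows": [
    [-1,[0,0,0],[0,0,0]],
    [-1,[0,0,0],[0,0,0]],
    [-1,[0,0,0],[0,0,0]],
    [-1,[0,0,0],[0,0,0]],
    [-1,[0,0,0],[0,0,0]]
  ],
  "grip_force": 40
}}

```text
clock: 4.25
ee_pos: [0.5077, -0.3492, 0.087]
ee_rot: [[-0.989, 0.149, 0.0], [0.149, 0.989, -0.0], [-0.0, -0.0, -1.0]]
wrist_force: [-0.3, -1.1, -0.6]
opening: 0.25
gripper_force: 40.0
```

{"op": "play_rows", "data": {
  "rows": [
    [-1,[0,0,-0.03],[0,0,0]],
    [-1,[0,0,-0.06],[0,0,0]],
    [-1,[0,0,-0.1],[0,0,0]],
    [-1,[0,0,-0.14],[0,0,0]],
    [-1,[0,0,-0.14],[0,0,0]],
    [-1,[0,0,-0.14],[0,0,0]]
  ]
}}

```text
clock: 4.85
ee_pos: [0.5075, -0.3489, 0.2269]
ee_rot: [[-0.989, 0.149, 0.0], [0.149, 0.989, -0.0], [-0.0, 0.0, -1.0]]
wrist_force: [0.1, -0.5, -3.5]
opening: 0.248
gripper_force: 40.0
```

{"op": "play_rows", "data": {
  "rows": [
    [-1,[0,0,-0.035],[0,0,0]],
    [-1,[-0.03,0.06,-0.035],[0,0,-2.8]],
    [-1,[-0.05,0.1,-0.035],[0,0,-2.8]],
    [-1,[-0.07,0.15,-0.035],[0,0,-2.8]],
    [-1,[-0.09,0.2,-0.035],[0,0,-2.8]],
    [-1,[-0.1,0.24,-0.035],[0,0,-2.8]],
    [-1,[-0.106,0.26,-0.035],[0,0,-2.8]],
    [-1,[-0.106,0.269,-0.035],[0,0,-2.8]],
    [-1,[-0.106,0.269,-0.035],[0,0,-2.8]],
    [-1,[-0.106,0.269,-0.035],[0,0,-2.8]]
  ]
}}

```text
clock: 5.85
ee_pos: [0.6519, -0.0997, 0.2608]
ee_rot: [[-0.995, 0.101, -0.002], [0.101, 0.995, 0.0], [0.002, 0.0, -1.0]]
wrist_force: [-0.6, -0.5, -2.5]
opening: 0.25
gripper_force: 40.0
```

```bash
python3 plan.py .6524,-.0983,.262
python3 - <<'E'
from m import *
s=snap('top','top2'); snap('scene','sc2'); snap('wrist','w2')
im=cv2.imread('pics/top2.png')[120:320,300:460]; cv2.imwrite('pics/c2.png',np.hstack([cv2.resize(im,None,fx=2.4,fy=2.4),cv2.resize(cv2.imread('pics/w2.png'),None,fx=.65,fy=1)[:480]])[:480,:800])
P=cloud(s);Q=P[120:320,340:460]
for z0,z1 in((.12,.15),(.19,.21),(.235,.255)):
    q=Q[(Q[...,2]>z0)&(Q[...,2]<z1)]; 
    if len(q)>5: print(z0,rect(q))
E
```

```text
t 5.85 pos [ 0.6519 -0.0997  0.2608] yaw y 84.21 F [-0.6 -0.5 -2.5] open 0.25
.6524,-.0983,.262 [-0.0003, 0.0015, -0.0012]
0.12 (array([823.3, -39.9]), array([31.7,  2.5]), 1.7, 10, np.float64(0.1318))
0.19 (array([637.2, -24.6]), array([ 6.6, 27.7]), 89.3, 43, np.float64(0.2007))
```

View pics/c2.png

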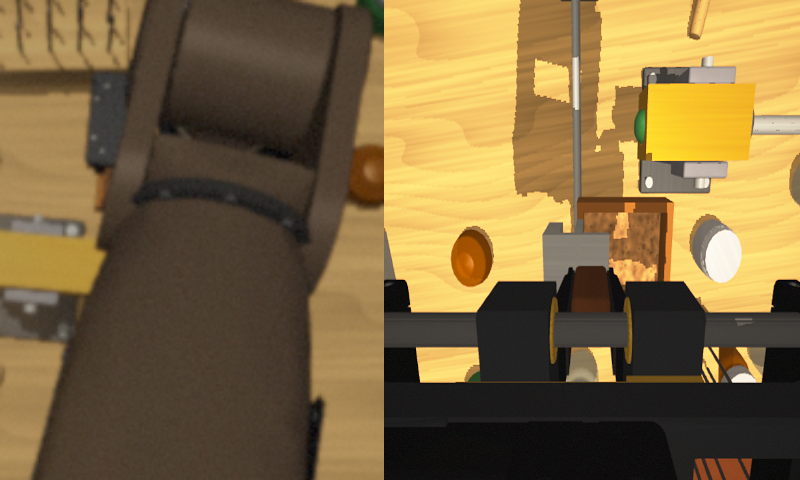

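The right half is the wrist view: rail at column ~576, bridge front edge at row 235, mould on the right with the plug's green nose at (640,125). The arm hides this from the top camera, so I'll use wrist depth to compare the bridge with the rail.

```bash
cat > rel.py <<'E'
from m import *
import sys
def rel(name,zp):
    s=np.load(f'pics/{name}.npz'); P=cloud(s).reshape(-1,3)
    a=np.radians(84.2); d=-np.array([np.cos(a),np.sin(a)]); n=np.array([-d[1],d[0]])
    C=np.array([.5659,-.1085]); X=(P[:,:2]-C)@d*1000; Y=(P[:,:2]-C)@n*1000; Z=P[:,2]*1000
    def rep(t,m): print(t,m.sum(),'x pct',np.percentile(X[m],[1,10,50,90,99]).round(1),'y',np.percentile(Y[m],[1,50,99]).round(1),'z',np.median(Z[m]).round(1))
    rep('rail',(abs(X)<20)&(abs(Y)<150)&(Z>125)&(Z<142)&(Y<zp[1]-40))
    rep('mouldtop',(X>-200)&(X<-60)&(abs(Y)<40)&(Z>154)&(Z<166))
    b=zp[0]+71
    rep('bridge',(abs(X)<60)&(abs(Y-zp[1])<35)&(abs(Z-b)<4))
    rep('trayrim',(X>-130)&(X<20)&(abs(Y-zp[1])<50)&(abs(Z-zp[0]-28)<4))
    m=(abs(X)<60)&(abs(Y-zp[1])<35)&(abs(Z-b)<4)
    print('bridge rect',*rect(np.c_[X,Y,Z][m]/1000))
if __name__=='__main__': rel(sys.argv[1],(float(sys.argv[2]),float(sys.argv[3])))
E
python3 rel.py w2 174 85
```

```text
rail 2061 x pct [-4.4 -3.9 -0.7  2.6  3.5] y [-82.1 -24.5  43.6] z 134.0
mouldtop 12562 x pct [-185.4 -175.4 -130.8  -86.3  -76.5] y [-24.3  -0.4  25. ] z 159.9
bridge 4024 x pct [-30.9 -25.8  -2.1  15.3  19.1] y [58.6 67.8 83.9] z 245.3
trayrim 2542 x pct [-94.3 -92.5 -69.1 -13.   -5.1] y [48.6 53.3 96.9] z 202.2
bridge rect [-5.9 73.7] [51.  30.9] 0.2 4024 0.2453
```

{"op": "play_rows", "data": {
  "rows": [
    [-1,[0,0.0017,0.0],[0,0,0]],
    [-1,[0,0.0017,0.03],[0,0,0]],
    [-1,[0,0.0017,0.05],[0,0,0]],
    [-1,[0,0.0017,0.065],[0,0,0]],
    [-1,[0,0.0017,0.075],[0,0,0]],
    [-1,[0,0.0017,0.08],[0,0,0]],
    [-1,[0,0.0017,0.085],[0,0,0]],
    [-1,[0,0.0017,0.085],[0,0,0]]
  ]
}}

```text
clock: 6.8
ee_pos: [0.6527, -0.0973, 0.1769]
ee_rot: [[-0.995, 0.101, -0.0], [0.101, 0.995, 0.0], [0.0, 0.0, -1.0]]
wrist_force: [-0.2, -0.7, -2.7]
opening: 0.25
gripper_force: 40.0
```

```bash
python3 plan.py .6524,-.0983,.157; python3 -c "
from h import *
snap('wrist','w3')"; python3 rel.py w3 89 85
```

```text
t 6.8 pos [ 0.6527 -0.0973  0.1769] yaw y 84.23 F [-0.2 -0.7 -2.7] open 0.25
.6524,-.0983,.157 [0.0002, -0.001, 0.0199]
rail 3174 x pct [-4.5 -4.1 -1.   2.4  3.4] y [-52.7  -8.7  43.9] z 134.0
mouldtop 23521 x pct [-168.7 -158.6 -121.3  -84.1  -76.4] y [-24.3  -0.3  24.8] z 159.8
bridge 4041 x pct [-33.9 -28.8  -5.2  12.3  16. ] y [59.  68.1 84.6] z 160.7
trayrim 2639 x pct [-121.2  -95.7  -71.9  -14.1   -4.4] y [37.3 53.6 97.3] z 117.6
bridge rect [-8.9 73.8] [51.3 30.3] 0.5 4041 0.1607
```

{"op": "play_rows", "data": {
  "rows": [
    [-1,[0,-0.001,0.0],[0,0,0]],
    [-1,[0,-0.001,0.006],[0,0,0]],
    [-1,[0,-0.001,0.012],[0,0,0]],
    [-1,[0,-0.001,0.016],[0,0,0]],
    [-1,[0,-0.001,0.018],[0,0,0]],
    [-1,[0,-0.001,0.018],[0,0,0]],
    [-1,[0,-0.001,0.018],[0,0,0]]
  ]
}}

```text
clock: 7.55
ee_pos: [0.6527, -0.0982, 0.159]
ee_rot: [[-0.995, 0.101, 0.0], [0.101, 0.995, 0.0], [-0.0, 0.0, -1.0]]
wrist_force: [-0.7, 0.3, -2.4]
opening: 0.249
gripper_force: 40.0
```

```bash
python3 plan.py; python3 -c "
from h import *
snap('wrist','w4');snap('scene','s4')
cv2.imwrite('pics/c4.png',cv2.resize(cv2.imread('pics/s4.png')[170:350,190:420],None,fx=3,fy=3))"; python3 rel.py w4 71 85
```

```text
t 7.55 pos [ 0.6527 -0.0982  0.159 ] yaw y 84.23 F [-0.7  0.3 -2.4] open 0.249
rail 3551 x pct [-4.5 -4.1 -1.   2.4  3.3] y [-46.4  -5.4  43.8] z 134.0
mouldtop 24209 x pct [-153.1 -144.1 -113.2  -82.2  -76.3] y [-24.3  -0.4  24.6] z 159.8
bridge 4022 x pct [-33.  -27.9  -4.3  13.1  16.9] y [59.  68.2 84.6] z 142.8
trayrim 2598 x pct [-96.4 -94.5 -70.3 -13.3  -4.5] y [49.  53.7 97.5] z 99.8
bridge rect [-8. 74.] [51.3 30.3] 0.2 4022 0.1428
```

View pics/c4.png

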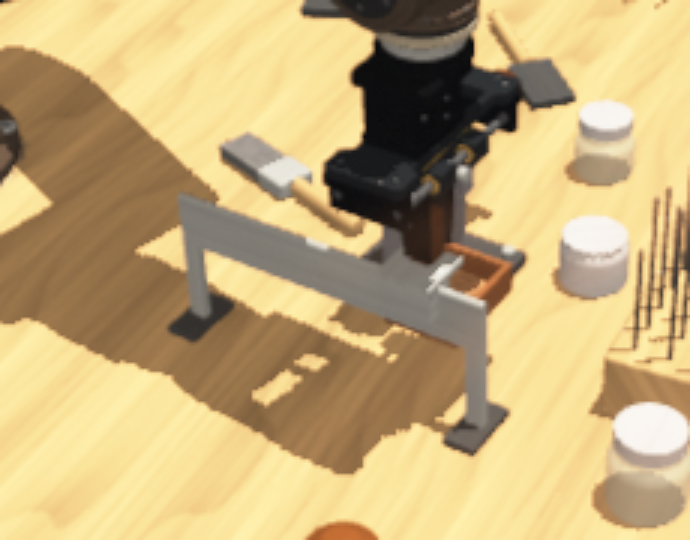

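The pan is hooked over the rail and its heights match (bridge 143, tray rim 100). Next I'll slide it 84 mm along the tool's +x.

{"op": "play_rows", "data": {
  "rows": [
    [-1,[0.0,0,0.001],[0,0,0]],
    [-1,[0.015,0,0.001],[0,0,0]],
    [-1,[0.03,0,0.001],[0,0,0]],
    [-1,[0.045,0,0.001],[0,0,0]],
    [-1,[0.06,0,0.001],[0,0,0]],
    [-1,[0.07,0,0.001],[0,0,0]],
    [-1,[0.078,0,0.001],[0,0,0]],
    [-1,[0.084,0,0.001],[0,0,0]],
    [-1,[0.084,0,0.001],[0,0,0]],
    [-1,[0.084,0,0.001],[0,0,0]],
    [-1,[0.084,0,0.001],[0,0,0]]
  ]
}}

```text
clock: 8.75
ee_pos: [0.5694, -0.0899, 0.158]
ee_rot: [[-0.995, 0.101, 0.0], [0.101, 0.995, 0.0], [-0.0, 0.0, -1.0]]
wrist_force: [-0.2, -0.1, -3.6]
opening: 0.252
gripper_force: 40.0
```

```bash
python3 plan.py; python3 -c "
from h import *
snap('wrist','w5')"; python3 rel.py w5 71 0
```

```text
t 8.75 pos [ 0.5694 -0.0899  0.158 ] yaw y 84.23 F [-0.2 -0.1 -3.6] open 0.252
rail 3540 x pct [-4.4 -4.  -0.9  2.5  3.4] y [-129.6  -89.4  -41.2] z 134.0
mouldtop 11775 x pct [-164.1 -151.4 -120.3  -87.7  -76.4] y [-24.8 -12.2   8. ] z 159.7
bridge 3997 x pct [-32.9 -27.8  -4.2  13.2  17. ] y [-24.6 -15.2   1. ] z 141.7
trayrim 1981 x pct [-122.1  -93.1  -52.9  -11.4   -4.3] y [-38.6 -31.1 -22.5] z 98.7
bridge rect [-7.9 -9.4] [51.  30.9] 0.4 3997 0.1417
```

{"op": "play_rows", "data": {
  "rows": [
    [-1,[0,0,0.0006],[0,0,0]],
    [-0.2,[0,0,0.0006],[0,0,0]],
    [-0.2,[0,0,0.0006],[0,0,0]],
    [-0.2,[0,0,0.0006],[0,0,0]],
    [-0.2,[0,0,0.0006],[0,0,0]],
    [-0.2,[0,0,-0.02],[0,0,0]],
    [-0.2,[0,0,-0.05],[0,0,0]],
    [-0.2,[0,0,-0.09],[0,0,0]],
    [-0.2,[0,0,-0.13],[0,0,0]],
    [-0.2,[0,0,-0.13],[0,0,0]],
    [-0.2,[0,0,-0.13],[0,0,0]]
  ],
  "grip_force": 20
}}

```text
clock: 9.9
ee_pos: [0.569, -0.0898, 0.2885]
ee_rot: [[-0.995, 0.1, 0.002], [0.1, 0.995, -0.0], [-0.002, -0.0, -1.0]]
wrist_force: [-0.6, 0.9, -0.5]
opening: 0.399
gripper_force: 0.0
```

```bash
python3 plan.py .5975,.235,.28 .5975,.235,.133; python3 -c "
from h import *
snap('wrist','w6')"; python3 rel.py w6 69 0
```

```text
t 9.9 pos [ 0.569  -0.0898  0.2885] yaw y 84.23 F [-0.6  0.9 -0.5] open 0.399
.5975,.235,.28 [0.0043, 0.326, 0.0084]
.5975,.235,.133 [0.0045, 0.326, 0.1554]
rail 1431 x pct [-4.3 -3.8 -0.6  2.8  3.6] y [-149.   -98.6  -41.2] z 134.1
mouldtop 8509 x pct [-185.3 -175.3 -130.9  -86.4  -76.5] y [-24.7  -1.   24.8] z 159.8
bridge 2446 x pct [-35.2 -26.7  -3.   11.2  14.4] y [-24.7  -7.4  25. ] z 140.5
trayrim 411 x pct [-122.   -55.4  -29.5   -8.5   -5.7] y [-34.5 -30.7  35. ] z 95.1
bridge rect [-10.6  -2.2] [51.1 61.8] 0.2 2446 0.1405
```

View pics/w6.png

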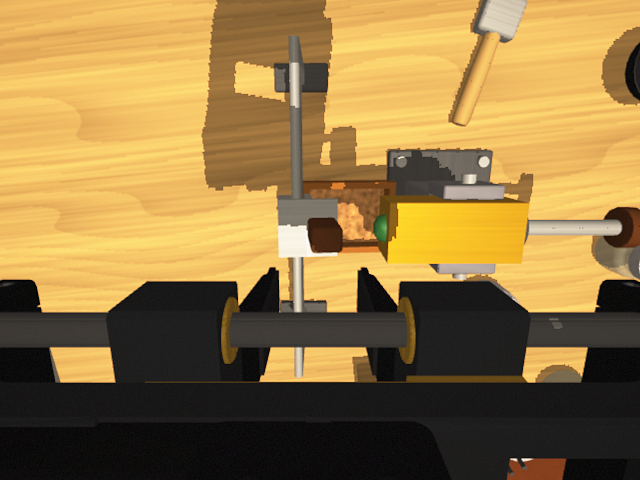

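The pan hangs centred: saddle y is -24.7 to 25 in the rail frame, against the mould's ±25. The knob is at (625,228). Next I'll shut the fingers, go over the mould and come down behind the knob.

{"op": "play_rows", "data": {
  "rows": [
    [-1,[0,0.05,0],[0,0,0]],
    [-1,[0,0.1,0],[0,0,0]],
    [-1,[0,0.15,0],[0,0,0]],
    [-1,[0,0.2,0],[0,0,0]],
    [-1,[0,0.25,0],[0,0,0]],
    [-1,[0,0.3,0],[0,0,0]],
    [-1,[0,0.335,0],[0,0,0]],
    [-1,[0,0.335,0],[0,0,0]],
    [-1,[0,0.335,0.0],[0,0,0]],
    [-1,[0,0.335,0.05],[0,0,0]],
    [-1,[0,0.335,0.08],[0,0,0]],
    [-1,[0,0.335,0.08],[0,0,0]]
  ],
  "grip_force": 40
}}

```text
clock: 11.15
ee_pos: [0.601, 0.2415, 0.2036]
ee_rot: [[-0.995, 0.102, -0.008], [0.102, 0.995, -0.002], [0.007, -0.003, -1.0]]
wrist_force: [-1.2, -0.1, 0.1]
opening: 0.001
gripper_force: 0.0
```

```bash
python3 plan.py .6025,.2437,.128
python3 - <<'E'
from h import *
s=snap('wrist','w7'); P=cloud(s).reshape(-1,3)
a=np.radians(84.1); d=-np.array([np.cos(a),np.sin(a)]); n=np.array([-d[1],d[0]]); O=np.array([.5794,.0188])
X=(P[:,:2]-O)@d*1000; Y=(P[:,:2]-O)@n*1000; Z=P[:,2]*1000
m=(X>-195)&(X<-140)&(abs(Y)<30)&(Z>142)&(Z<158)
print(m.sum(),np.percentile(X[m],[1,10,50,90,99]),np.percentile(Y[m],[1,50,99]),Z[m].max())
r=(X>-140)&(X<-70)&(abs(Y)<12)&(Z>130)&(Z<150); print('rod Y',np.median(Y[r]),Z[r].max())
p=readout.read_state()['ee_pos'][:2]; print('tcp mould xy',((p-O)@d*1000).round(1),((p-O)@n*1000).round(1))
E
```

```text
t 11.15 pos [0.601  0.2415 0.2036] yaw y 84.14 F [-1.2 -0.1  0.1] open 0.001
.6025,.2437,.128 [-0.0018, 0.0025, 0.0755]
1220 [-165.23290244 -164.786196   -159.13601447 -153.02493054 -147.12401978] [-16.7353007   -3.53951075  13.54771963] 154.2076555789416
rod Y -2.1257276179139417 143.83959031378745
tcp mould xy -224.4 -0.3
```

View pics/w7.png

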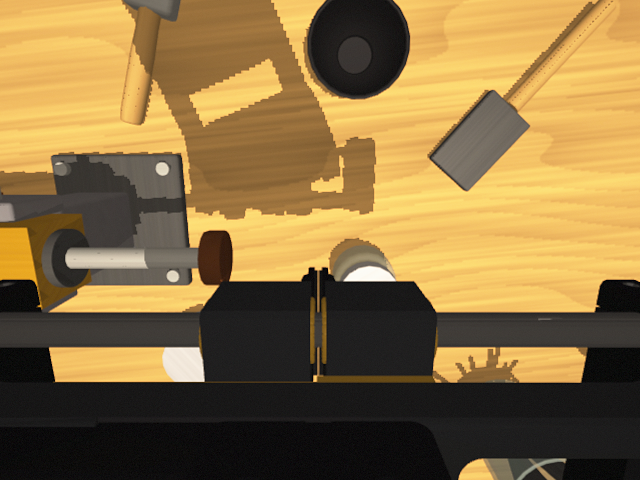

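Knob rear face is at mould x -165 (rod travel about 0.019), with 30+ mm clear to the fingers. Lower, then advance to just short of contact.

{"op": "play_rows", "data": {
  "rows": [
    [-1,[0,0.001,0.03],[0,0,0]],
    [-1,[0,0.001,0.06],[0,0,0]],
    [-1,[0,0.001,0.076],[0,0,0]],
    [-1,[0,0.001,0.076],[0,0,0]],
    [-1,[0,-0.015,0.076],[0,0,0]],
    [-1,[0,-0.03,0.076],[0,0,0]],
    [-1,[0,-0.04,0.076],[0,0,0]],
    [-1,[0,-0.045,0.076],[0,0,0]],
    [-1,[0,-0.05,0.076],[0,0,0]],
    [-1,[0,-0.055,0.076],[0,0,0]],
    [-1,[0,-0.06,0.076],[0,0,0]],
    [-1,[0,-0.06,0.076],[0,0,0]]
  ]
}}

```text
clock: 12.4
ee_pos: [0.5968, 0.1839, 0.1323]
ee_rot: [[-0.995, 0.1, 0.001], [0.1, 0.995, 0.001], [-0.001, 0.001, -1.0]]
wrist_force: [0.8, 0.5, 0.6]
opening: 0.004
gripper_force: 0.6
```

```bash
cat > k.py <<'E'
from h import *
s=snap('wrist','wk'); P=cloud(s).reshape(-1,3)
a=np.radians(84.1); d=-np.array([np.cos(a),np.sin(a)]); n=np.array([-d[1],d[0]]); O=np.array([.5794,.0188])
X=(P[:,:2]-O)@d*1000; Y=(P[:,:2]-O)@n*1000; Z=P[:,2]*1000
m=(X>-195)&(X<-85)&(abs(Y)>8)&(abs(Y)<20)&(Z>125)&(Z<150)
print('knob X',m.sum(),np.percentile(X[m],[1,10,50,90,99]) if m.any() else '')
s=readout.read_state();p=s['ee_pos'][:2]; print('tcp mould xy',((p-O)@d*1000).round(1),((p-O)@n*1000).round(1),s['wrist_force'].round(1),s['ee_pos'][2])
E
python3 k.py
```

```text
knob X 1170 [-172.69783025 -168.70372573 -155.27961346 -146.34389282 -144.17693947]
tcp mould xy -166.0 0.3 [1.8 0.8 1.5] 0.13217821350535663
```

{"op": "play_rows", "data": {
  "rows": [
    [-1,[0,-0.003,0],[0,0,0]],
    [-1,[0,-0.006,0],[0,0,0]],
    [-1,[0,-0.009,0],[0,0,0]],
    [-1,[0,-0.012,0],[0,0,0]],
    [-1,[0,-0.015,0],[0,0,0]],
    [-1,[0,-0.018,0],[0,0,0]],
    [-1,[0,-0.021,0],[0,0,0]],
    [-1,[0,-0.024,0],[0,0,0]]
  ]
}}

```text
clock: 13.25
ee_pos: [0.5945, 0.1605, 0.1322]
ee_rot: [[-0.995, 0.1, 0.001], [0.1, 0.995, 0.001], [-0.001, 0.001, -1.0]]
wrist_force: [1.0, 5.9, 2.3]
opening: 0.005
gripper_force: 3.1
```

```bash
python3 k.py
```

```text
knob X 1160 [-149.23420514 -145.18370296 -131.77385687 -122.99169887 -120.85472375]
tcp mould xy -142.1 0.4 [1.3 3.8 2.3] 0.13217431585185593
```

{"op": "play_rows", "data": {
  "rows": [
    [-1,[0,-0.003,0],[0,0,0]],
    [-1,[0,-0.006,0],[0,0,0]],
    [-1,[0,-0.009,0],[0,0,0]],
    [-1,[0,-0.012,0],[0,0,0]],
    [-1,[0,-0.014,0],[0,0,0]],
    [-1,[0,-0.016,0],[0,0,0]],
    [-1,[0,-0.018,0],[0,0,0]],
    [-1,[0,-0.02,0],[0,0,0]],
    [-1,[0,-0.022,0],[0,0,0]],
    [-1,[0,-0.024,0],[0,0,0]],
    [-1,[0,-0.026,0],[0,0,0]],
    [-1,[0,-0.026,0],[0,0,0]]
  ]
}}

```text
clock: 14.5
ee_pos: [0.5918, 0.1343, 0.1321]
ee_rot: [[-0.995, 0.1, 0.0], [0.1, 0.995, 0.0], [-0.0, 0.0, -1.0]]
wrist_force: [1.2, 3.9, 2.2]
opening: 0.006
gripper_force: 2.0
```

```bash
python3 k.py; python3 -c "
from h import *
snap('scene','s8')
cv2.imwrite('pics/c8.png',cv2.resize(cv2.imread('pics/s8.png')[190:310,240:400],None,fx=4,fy=4,interpolation=cv2.INTER_CUBIC))"
```

```text
knob X 1139 [-122.90719306 -118.91775447 -105.51638873  -96.5881626   -94.48265998]
tcp mould xy -116.2 0.5 [1.4 3.9 3. ] 0.13215642543011286
```

View pics/c8.png

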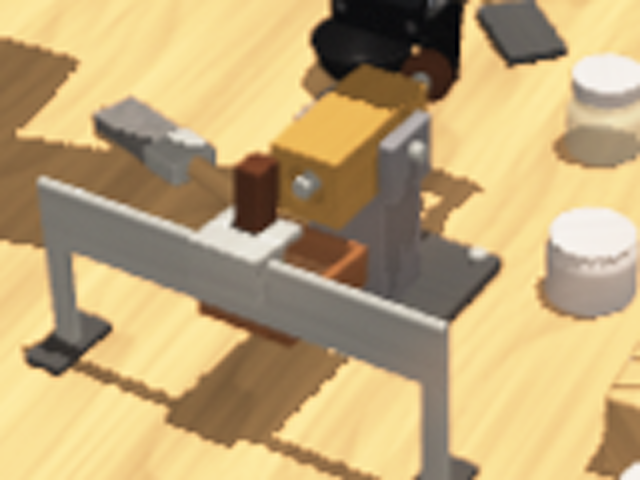

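The plug is gone from the mouth and the rod tip shows flush at (305,185). Next I'll back off, raise and check the pan.

{"op": "play_rows", "data": {
  "rows": [
    [-1,[0,0.02,0],[0,0,0]],
    [-1,[0,0.05,0],[0,0,0]],
    [-1,[0,0.08,0],[0,0,0]],
    [-1,[0,0.08,-0.04],[0,0,0]],
    [-1,[0,0.08,-0.08],[0,0,0]],
    [-1,[0,0.08,-0.12],[0,0,0]],
    [-1,[0,0.12,-0.14],[0,0,0]],
    [-1,[0,0.15,-0.14],[0,0,0]],
    [-1,[0,0.15,-0.14],[0,0,0]],
    [-1,[0,0.15,-0.14],[0,0,0]]
  ]
}}

```text
clock: 15.6
ee_pos: [0.6062, 0.2831, 0.2711]
ee_rot: [[-0.995, 0.099, -0.002], [0.099, 0.995, -0.001], [0.001, -0.001, -1.0]]
wrist_force: [1.0, 0.4, 0.4]
opening: 0.006
gripper_force: 0.0
```

Run:
```python
from h import *
s=snap('top','t9'); f=s['frame'].astype(int)
cv2.imwrite('pics/c9.png',cv2.resize(cv2.imread('pics/t9.png')[160:310,240:440],None,fx=4,fy=4,interpolation=cv2.INTER_CUBIC))
P=cloud(s); g=(f[...,1]>f[...,0]+15)&(f[...,1]>f[...,2]+5); g[:,400:]=0; g[:150]=0; g[320:]=0; g[:,:300]=0
a=np.radians(84.2); d=-np.array([np.cos(a),np.sin(a)]); n=np.array([-d[1],d[0]]); C=np.array([.5659,-.1085])
Q=P[g]; Q=Q[~np.isnan(Q[:,0])]; print(len(Q), np.median((Q[:,:2]-C)@d)+.051, np.median((Q[:,:2]-C)@n), np.percentile(Q[:,2],[5,50,95]))
```

```text
61 0.009398742056488038 -0.005363413662879583 [0.08947092 0.09385183 0.0980839 ]
```

View pics/c9.png

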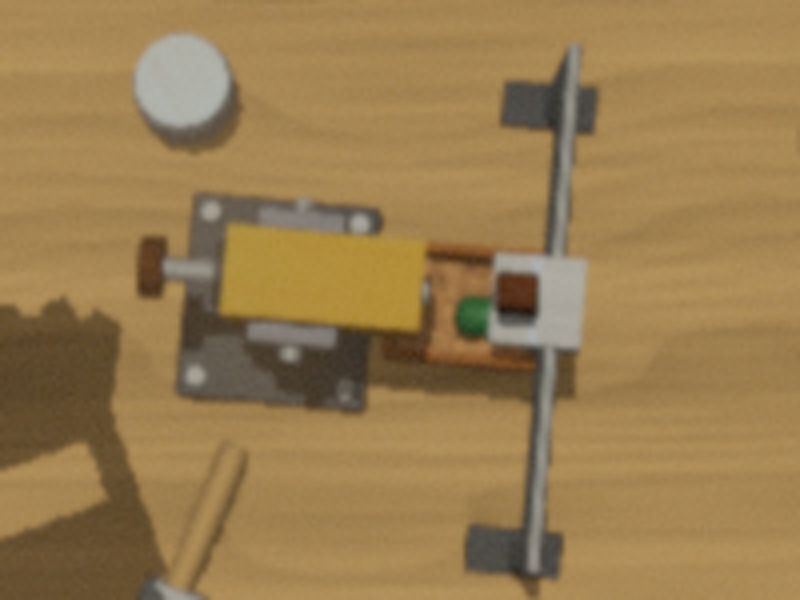

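The plug lies in the tray at (475,317), with its top at z 0.094. The pan still hangs centred and the arm is clear, so I'm handing in.

```bash
python3 -c "
from bench import arm
print(arm.close_job())"
```

```text
the job is handed in; nothing more can be done
None
```

I handed the job in at about 16 s: the last camera view showed the pan hooked on the rail under the mouth with the glass plug in its tray, and the arm clear; the judging result was not shown.

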